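Show a filter cube to the inspection camera

ROBOT

A 6-joint arm with a two-finger parallel gripper is mounted at the origin on the work surface. World frame = base frame: x ahead of the robot, y to its left, z up, the work surface at z = 0. Lengths are in m, angles in rad, forces in N, time in s.
With the tool pointing down it reaches from about 0.425 to 1.125 m from the base axis. Payload 14.9 kg.
Tool frame: the origin (TCP) lies at the very end of the fingers, on their centre line; the grasp point (between the pads) lies 19 mm behind it (robot.grip_point_offset is the distance from the TCP to the grasp point, in m); z points along the fingers, y is the line along which they close (so a half turn about z gives the same grasp; the last joint's range is limited). The gripper opens to 91 mm and grips with 3 to 60 N. Pads are 32 mm wide; open, the fingers measure 118 mm over their backs; the gripper's body (76 mm by 178 mm) begins 60 mm behind the grasp point.
Start: joints at [-1.212, 0.379, 1.734, -0, 1.028, -0.033], TCP at [0.267, -0.647, 0.214] pointing down, gripper open.
Joint ranges: [-2.77, 2.77], [-0.74, 2.19], [0, 2.66], [-1.06, 4.2], [0.31, 2.87], [-3.08, 3.08]. Speed limits (rad/s): [1.89, 1.89, 2.39, 3.14, 3.14, 3.14].

INTERFACE

Orientations are given as a 3x3 rotation matrix whose columns are the frame's x, y, z axes.
In Python, from plant import robot, optics gives the robot as it stands.
- The arm moves only by the tool servo_tool, never from a script. Its argument "plan" is a list of rows, each an object of numbers: "tx", "ty", "tz": the shift along the tool's x, y, z in mm; "wx", "wy", "wz": the turn, a rotation vector about the tool's x, y, z in rad; "claw": the opening, from 0 (shut) to 1 (fully open). In form: [{"tx": .., "ty": .., "tz": .., "wx": .., "wy": .., "wz": .., "claw": ..}, ...]. A call has 1 to 5 rows; each row is the pose to reach, as a shift and turn from the pose commanded when the call began, along the tool's axes at that moment; what a row does not reach only later rows make up. A row lasts 1/10 s, in which the tool goes at most 50 mm and 8.59 degrees, less where a joint would pass 70% of its speed; a pose out of reach is approached as far as the arm can. A call with a gripper value outside its range is refused whole. The fingers move at their own pace and stop on an object; "squeeze" is the grip in N (left out, the last holds). Time passes only in rows, so rows that repeat a pose let the fingers close. It gives the time, the measured TCP pose, the force, the opening and the grip force at its end, in the units of the state.
- robot.observe(): the state, without advancing time (a new reading comes with each control period).
- optics.grab_frame(name): name is "scene" or "top" or "wrist"; returns a dict with "image" (384x512x3 uint8, blue, green, red), "depth" (384x512 float32, m along the optical axis (not along the pixel's ray), 0 where there is no reading), "intrinsics" (3x3 intrinsics, pixels), "k1" (the pictures are not rectified: a ray, as slopes to the right and down, at radius r is drawn at 1 + k1 r^2 times it, then the intrinsics apply), "view" (4x4, takes a point from world to camera coordinates). Camera axes: x right, y down, z forward; pixel columns grow to the right and rows downward; lengths in m; the calibration is good to about 2 mm. A picture is of the moment at which its call begins.
- robot.sign_off(): hands the job in; it is judged then, once.
The state is a dict: "time_s": time; "joint_pos": joint angles; "qvel": joint speeds; "joint_torque": joint torques, N m; "ee_pos": TCP position; "tcp_rot": TCP orientation; "contact_force": force on the tool from outside, world axes, zero at the start; "wrist_torque": the same for the moment, N m; "width": finger opening in m; "grasp_force": force on a finger pad.
Only numpy, scipy, OpenCV 4.12 (cv2) and the standard library are available. Lean on these libraries where they do the work, as an engineer would, in place of code of your own. Each camera call takes 0.05 s, during which the arm holds its last target. There are 200 camera calls.

TASK

Pull the green-tabbed filter cube out of its rack by the tab and show its window to the inspection camera: about 90 mm in front of the lens, centred on the line of sight, facing squarely into the lens (it looks somewhat down, so tip the cube back to match) and not rolled sideways. Finish while still holding it there, steady in the air; leave the red and yellow cubes in their places and do not disturb the camera or the two stain bottles.

Things in the scene. Friction and masses are not known exactly. Their poses are not given: they have to be found in the camera images.
- cube_green: Loose filter cube: black block 36 x 36 mm, 44 mm high; on top an upright green tab, 24 mm along x, 12 mm thick along y, from 44 to 74 mm above the underside. Round green window, 24 mm across, in the +x face. 80 to 170 g. Origin: centre of the underside; z up through the tab, x out of the window. Starts in a rack pocket, window away from the robot.
- cube_green_window (a point): Centre of the green cube's window, on its +x face: 18 mm along +x and 28 mm above the cube's origin. Same axes as the cube.
- cube_red: Loose filter cube: black block 36 x 36 mm, 44 mm high; on top an upright red tab, 24 mm along x, 12 mm thick along y, from 44 to 74 mm above the underside. Round red window, 24 mm across, in the +x face. 80 to 170 g. Origin: centre of the underside; z up through the tab, x out of the window. Starts in a rack pocket, window away from the robot.
- cube_yellow: Loose filter cube: black block 36 x 36 mm, 44 mm high; on top an upright yellow tab, 24 mm along x, 12 mm thick along y, from 44 to 74 mm above the underside. Round yellow window, 24 mm across, in the +x face. 80 to 170 g. Origin: centre of the underside; z up through the tab, x out of the window. Starts in a rack pocket, window away from the robot.
- rack: Grey rack, fixed, 66 (x) x 226 (y) x 20 mm high; origin: centre of its underside, on the bench. Three square pockets 39 mm wide, 12 mm deep (floor 8 mm above the bench), in a row along y at -75, 0 and +75 mm; a cube stands in each, in any order, its axes along the rack's. Tab tops are 82 mm above the bench.
- stand: Camera stand, fixed: grey base 140 x 130 x 14 mm (50 mm before to 90 mm behind the column), 20 mm steel column, fork 80 mm wide. Origin: on the bench under the column; z up; the camera looks to its -x side. The head tilts about an axis along y, 245 mm above the origin.
- cam_head (a joint): Tilt of the camera head in rad: 0 looks level, positive looks down; starts between 0.2 and 0.5. Stiff hinge, stays where it is unless pushed; leave it.
- lens (a point): Centre of the lens's front glass, 58 mm ahead of the tilt axis, on a white head (60 x 56 x 50 mm) with a white ring light 58 mm across, 14 mm back, round a black 38 mm barrel. Axes tilt with the head: it looks along -x; y is level, z the picture's up. A cube shown properly has its axes parallel to these and pointing the same way.
- stain_blue: Loose blue stain bottle, 56 mm across, 130 mm high, beyond the rack. Origin: centre of the underside.
- stain_dark: Loose dark green stain bottle with a teal label, 56 mm across, 130 mm high, beyond the rack. Origin: centre of the underside.
Not all that is in view belongs to the job. Several things look just like the rack: the one meant starts farthest to the robot's left.

How it is judged:
On the way:
1. the green cube is lifted clear of its pocket in the gripper (contact force between cube_green and the fingers above 1 N and z of cube_green in the frame of rack above 0.03 m and contact force between cube_green and rack below 0.1 N), for 0.2 s.
At the end, for the whole second after the job is handed in: Green cube held still, tab up, over 90 mm above the bench, clear of rack and camera; lens 65-115 mm out from the window, window centre within 15 mm of the line of sight each way, square and level within 0.2 rad. Other cubes moved under 15 mm, bottles 30 mm, lens 10 mm (contact force between cube_green and the fingers above 1 N and height (world z) of cube_green above 0.09 m and x of lens in the frame of cube_green_window between 0.065 and 0.115 m and y of cube_green_window in the frame of lens between -0.015 and 0.015 m and z of cube_green_window in the frame of lens between -0.015 and 0.015 m and angle between the x axis of cube_green and the x axis of lens, either way round below 0.2 rad and angle between the y axis of cube_green and the y axis of lens, either way round below 0.2 rad and angle between cube_green's own z axis and vertical below 1 rad and linear speed of cube_green below 0.03 m/s and angular speed of cube_green below 0.2 rad/s and contact force between cube_green and rack below 0.1 N and contact force between cube_green and stand below 0.1 N and distance of each of cube_red, cube_yellow from where it was at the start of the episode below 0.015 m and distance of each of stain_blue, stain_dark from where it was at the start of the episode below 0.03 m and distance of lens from where it was at the start of the episode below 0.01 m); the arm keeps its last pose, push and grip.
It fails at once if the red or yellow cube is pulled out or displaced by more than 15 mm (distance of any of cube_red, cube_yellow from where it was at the start of the episode above 0.015 m).
It fails at once if a stain bottle is displaced by more than 30 mm (distance of any of stain_blue, stain_dark from where it was at the start of the episode above 0.03 m).
It fails at once if the camera is knocked: the lens moves by more than 10 mm (distance of lens from where it was at the start of the episode above 0.01 m).
It also fails if it takes over 38 s, if anything falls off the work surface, if the arm or the gripper's body presses on something with over 40 N, if the wrist force passes 120 N, or if a joint passes its speed limit or range.

## Working session

There is one attempt and no reset: what is moved stays moved. The work goes in short steps, Python scripts to look and compute and a tool call to move; the robot and the scene stay as the last step left them, time stands still between calls to the robot, and variables do not carry over. Pictures are saved under pics/ and viewed, at most 10 in all, crops included, and the job is handed in when it is done.

Besides the shell and the picture viewer there is one more tool, called after "Request:" by a JSON object that holds its "method" and its "body", one argument or row to a line. servo_tool: Moves the arm, as the interface text tells. Its arguments: {"type":"object","properties":{"plan":{"type":"array"},"squeeze":{"type":"number"}},"required":["plan"]}

```bash
mkdir -p pics; ls; cat > h.py <<'E'
import numpy as np, cv2, pickle
from plant import robot, optics
def grab(n):
    f=optics.grab_frame(n); return f
def rays(f,uv):
    K=f["intrinsics"];k=f["k1"];uv=np.atleast_2d(uv).astype(float)
    d=np.c_[(uv[:,0]-K[0,2])/K[0,0],(uv[:,1]-K[1,2])/K[1,1]]
    s=d.copy()
    for _ in range(20): s=d/(1+k*(s**2).sum(1,keepdims=True))
    return np.c_[s,np.ones(len(s))]
def pts(f,uv,z):  # depth -> world
    V=f["view"];R=V[:3,:3];t=V[:3,3]
    return (rays(f,uv)*np.reshape(z,(-1,1))-t)@R
def plane(f,uv,h):
    V=f["view"];R=V[:3,:3];c=-R.T@V[:3,3]
    d=rays(f,uv)@R; return c+d*((h-c[2])/d[:,2])[:,None]
def allpts(f):
    v,u=np.mgrid[0:384,0:512]; 
    return pts(f,np.c_[u.ravel(),v.ravel()],f["depth"].ravel()).reshape(384,512,3)
E
python3 - <<'E'
from h import *
for n in ("scene","top","wrist"):
    f=grab(n); pickle.dump(f,open(n+".pkl","wb")); V=f["view"]
    print(n,f["k1"],np.round(f["intrinsics"],1).tolist(),np.round(-V[:3,:3].T@V[:3,3],3),np.round(V[2,:3],2))
    cv2.imwrite(f"pics/{n}0.png",f["image"])
a=[cv2.imread(f"pics/{n}0.png") for n in("scene","top","wrist")]
cv2.imwrite("pics/a.png",cv2.resize(np.hstack(a[:2]),(800,300)))
print(robot.observe())
E
```

```text
pics
scene 0.010523590914024423 [[454.7, 0.0, 256.2], [0.0, 454.7, 197.0], [0.0, 0.0, 1.0]] [1.17  0.014 1.044] [-0.58 -0.09 -0.81]
top -0.10116826116402852 [[431.3, 0.0, 256.5], [0.0, 431.3, 192.1], [0.0, 0.0, 1.0]] [ 0.313 -0.096  1.336] [ 0.18  0.01 -0.98]
wrist 0.0005764871833021638 [[306.5, 0.0, 255.5], [0.0, 306.5, 190.9], [0.0, 0.0, 1.0]] [ 0.339 -0.617  0.385] [-0.25 -0.1  -0.96]
{'time_s': 0.15, 'joint_pos': array([-1.21232518e+00,  3.79296076e-01,  1.73460933e+00, -4.74489834e-05,
        1.02848767e+00, -3.33119928e-02]), 'qvel': array([ 2.66818923e-04, -1.76888116e-03, -6.53463270e-04,  9.87642429e-04,
       -8.45771551e-04, -3.49938230e-05]), 'joint_torque': array([-1.83941040e-03, -7.64116645e+01, -4.34660196e+01,  6.50284253e-02,
        4.09459567e-02, -6.49808817e-05]), 'ee_pos': array([ 0.26716534, -0.64671017,  0.21345183]), 'tcp_rot': array([[ 9.24220303e-01,  3.81859568e-01, -3.18881163e-04],
       [ 3.81859701e-01, -9.24220011e-01,  7.35287030e-04],
       [-1.39399642e-05, -8.01335068e-04, -9.99999679e-01]]), 'contact_force': array([-0.19565554,  0.22222522,  0.10250602]), 'wrist_torque': array([ 0.0215925 ,  0.00516205, -0.02713409]), 'grasp_force': 0.0, 'width': 0.09093747428618726}
```

View pics/scene0.png

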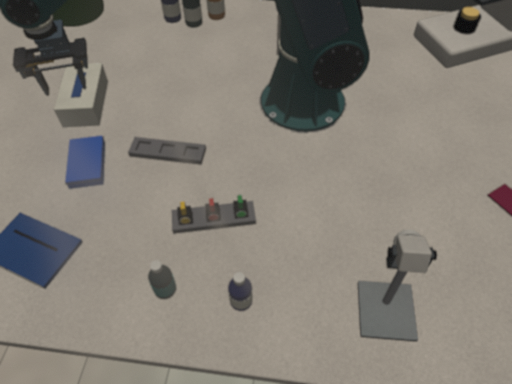

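View pics/top0.png

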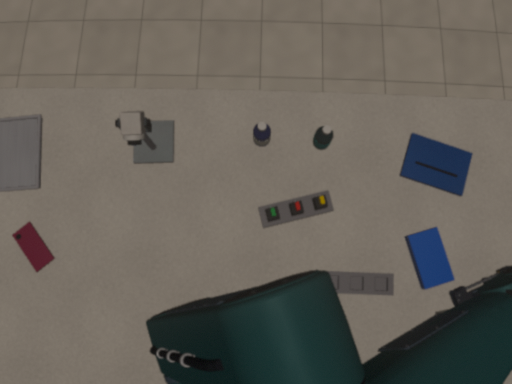

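The scene view shows the rack with yellow (184,208), red (212,208) and green (241,206) tabs, bottles at (161,280) and (240,290), and the stand at (388,310) with its white head at (410,253). In the top view, green is at (273,213), the base at (153,142) and the head at (132,125). The empty rack lies further right, so the loaded one is the one meant.

```bash
cat >> h.py <<'E'
def tri(fs,uvs):
    A=np.zeros((3,3));b=np.zeros(3);L=[]
    for f,uv in zip(fs,uvs):
        V=f["view"];R=V[:3,:3];c=-R.T@V[:3,3];d=(rays(f,uv)@R)[0];d/=np.linalg.norm(d)
        P=np.eye(3)-np.outer(d,d);A+=P;b+=P@c;L.append((c,P))
    x=np.linalg.solve(A,b);return x,[np.linalg.norm(P@(x-c)) for c,P in L]
E
python3 - <<'E'
from h import *
F={n:pickle.load(open(n+".pkl","rb")) for n in("scene","top")}
H={"g":(45,85),"r":(0,8),"y":(18,32)}
C={}
for n,f in F.items():
    hsv=cv2.cvtColor(f["image"],cv2.COLOR_BGR2HSV);P=allpts(f)
    box={"scene":(165,190,265,235),"top":(255,185,340,230)}[n]
    for k,(a,b) in H.items():
        m=cv2.inRange(hsv,(a,110,60),(b,255,255));m2=np.zeros_like(m);x0,y0,x1,y1=box;m2[y0:y1,x0:x1]=m[y0:y1,x0:x1]
        nn,l,s,c=cv2.connectedComponentsWithStats(m2)
        i=1+np.argmax(s[1:,4]); q=P[l==i]
        C[n,k]=c[i];print(n,k,s[i],c[i].round(1),"depthmed",np.median(q,0).round(4),"zmax",q[:,2].max().round(3))
        t=q[q[:,2]>.072]; print("   top",len(t),t.mean(0).round(4) if len(t) else '')
for k in H: print(k,tri(F.values(),[C[n,k] for n in F]))
# point clouds
for n,f in F.items():
    P=allpts(f).reshape(-1,3);ok=(f["depth"].ravel()>0)
    c0=np.median(P[ok&(abs(P[:,0]-.5)<.3)&(abs(P[:,2])<.02)][:,2]);print("bench z",c0)
    v,u=np.mgrid[0:384,0:512];u=u.ravel();v=v.ravel()
    if n=="scene": roi=(u>350)&(u<440)&(v>225)&(v<345); rr=(u>165)&(u<262)&(v>195)&(v<235)
    else: roi=(u>105)&(u<180)&(v>100)&(v<170); rr=(u>255)&(u<340)&(v>185)&(v<232)
    for nm,q in (("base",P[ok&roi&(P[:,2]>.008)&(P[:,2]<.02)]),("head",P[ok&roi&(P[:,2]>.2)]),("rack",P[ok&rr&(P[:,2]>.012)&(P[:,2]<.026)])):
        if len(q)<10: print(n,nm,len(q));continue
        r=cv2.minAreaRect(q[:,:2].astype(np.float32)*1000)
        print(n,nm,len(q),"rect",np.round(r[0]),np.round(r[1]),round(r[2],1),"z",np.percentile(q[:,2],[1,50,99]).round(3))
E
```

```text
scene g [239 197   3   5  11] [239.7 199.5] depthmed [ 0.4869 -0.1307  0.0815] zmax 0.086
   top 11 [ 0.486  -0.1307  0.0813]
scene r [210 199   4   6  19] [211.2 201.8] depthmed [ 0.5048 -0.2028  0.0829] zmax 1.044
   top 19 [ 0.5387 -0.1916  0.1331]
scene y [180 202   6  13  56] [182.7 207.8] depthmed [ 0.5292 -0.2749  0.0777] zmax 0.084
   top 38 [ 0.5249 -0.2743  0.0794]
top g [271 208   5   8  31] [272.8 211.8] depthmed [ 0.482  -0.1347  0.0802] zmax 0.083
   top 31 [ 0.4825 -0.1343  0.0802]
top r [294 201   7  10  51] [297.4 205.6] depthmed [ 0.5034 -0.2053  0.0789] zmax 1.336
   top 36 [ 0.4967 -0.2031  0.1153]
top y [319 195   7  10  57] [321.9 199.6] depthmed [ 0.5236 -0.2789  0.0786] zmax 0.086
   top 36 [ 0.5218 -0.2783  0.0805]
g (array([ 0.48280015, -0.13290295,  0.07654253]), [np.float64(0.0015274628922289037), np.float64(0.0015274628922288599)])
r (array([ 0.50243632, -0.20496718,  0.08029397]), [np.float64(0.0013443200489051312), np.float64(0.0013443200489051449)])
y (array([ 0.52378023, -0.27806149,  0.07038532]), [np.float64(0.0019814950773611884), np.float64(0.001981495077361204)])
bench z -0.00016680015768305687
scene base 2868 rect [710. 254.] [142. 131.] 2.9 z [0.009 0.013 0.018]
scene head 1588 rect [687. 249.] [96. 85.] 33.6 z [0.203 0.257 0.279]
scene rack 1188 rect [ 501. -203.] [ 72. 226.] 15.5 z [0.013 0.02  0.025]
bench z -0.00030588851587038095
top base 1225 rect [716. 258.] [193. 179.] 29.2 z [0.008 0.013 0.019]
top head 869 rect [681. 245.] [89. 88.] 34.9 z [0.206 0.258 0.28 ]
top rack 1043 rect [ 502. -207.] [ 67. 227.] 15.4 z [0.013 0.019 0.025]
```

```bash
cat >> h.py <<'E'
from scipy.spatial.transform import Rotation as Ro
def toolR(yaw,tilt=0):
    c=np.array([np.cos(tilt)*np.cos(yaw),np.cos(tilt)*np.sin(yaw),np.sin(tilt)])
    y=np.array([np.sin(yaw),-np.cos(yaw),0]); return np.c_[c,y,np.cross(c,y)]
def go(p,R):
    s=robot.observe();R0=s["tcp_rot"]
    print("t",s["time_s"],"ee",s["ee_pos"].round(4),"F",s["contact_force"].round(1),"w",round(s["width"],4),"g",round(s["grasp_force"],1),"q",s["joint_pos"].round(2))
    print("shift mm",(R0.T@(np.array(p)-s["ee_pos"])*1000).round(1),"rot",Ro.from_matrix(R0.T@R).as_rotvec().round(4))
E
python3 - <<'E'
from h import *
go([.465,-.138,.20],toolR(np.radians(15.4)))
E
```

```text
t 0.15 ee [ 0.2672 -0.6467  0.2135] F [-0.2  0.2  0.1] w 0.0909 g 0.0 q [-1.21  0.38  1.73 -0.    1.03 -0.03]
shift mm [ 377.1 -394.6   13.8] rot [-8.00e-04  1.00e-04  1.23e-01]
```

Request:
{"method": "servo_tool", "body": {
  "plan": [
    {"tx": 377, "ty": -395, "tz": 14, "wz": 0.123, "claw": 1},
    {"tx": 377, "ty": -395, "tz": 14, "wz": 0.123, "claw": 1},
    {"tx": 377, "ty": -395, "tz": 14, "wz": 0.123, "claw": 1},
    {"tx": 377, "ty": -395, "tz": 14, "wz": 0.123, "claw": 1},
    {"tx": 377, "ty": -395, "tz": 14, "wz": 0.123, "claw": 1}
  ]
}}

```text
invalid input at $.plan[0]: expected keys tx, ty, tz, wx, wy, wz, claw
```

```bash
python3 - <<'E'
from h import *
go([.465,-.138,.20],toolR(np.radians(15.4)))
E
```

```text
t 0.15 ee [ 0.2672 -0.6467  0.2135] F [-0.2  0.2  0.1] w 0.0909 g 0.0 q [-1.21  0.38  1.73 -0.    1.03 -0.03]
shift mm [ 377.1 -394.6   13.8] rot [-8.00e-04  1.00e-04  1.23e-01]
```

Request:
{"method": "servo_tool", "body": {
  "plan": [
    {"tx": 377, "ty": -395, "tz": 14, "wx": 0, "wy": 0, "wz": 0.123, "claw": 0.6},
    {"tx": 377, "ty": -395, "tz": 14, "wx": 0, "wy": 0, "wz": 0.123, "claw": 0.6},
    {"tx": 377, "ty": -395, "tz": 14, "wx": 0, "wy": 0, "wz": 0.123, "claw": 0.6},
    {"tx": 377, "ty": -395, "tz": 14, "wx": 0, "wy": 0, "wz": 0.123, "claw": 0.6},
    {"tx": 377, "ty": -395, "tz": 14, "wx": 0, "wy": 0, "wz": 0.123, "claw": 0.6}
  ]
}}

```text
time_s: 0.65
ee_pos: [0.3579, -0.4121, 0.2074]
tcp_rot: [[0.964, 0.265, -0.0], [0.265, -0.964, 0.0], [0.0, -0.0, -1.0]]
contact_force: [1.5, -0.7, -0.3]
width: 0.0556
grasp_force: 0.0
```

```bash
python3 - <<'E'
from h import *
go([.465,-.138,.20],toolR(np.radians(15.4)))
E
```

```text
t 0.65 ee [ 0.3579 -0.4121  0.2074] F [ 1.5 -0.7 -0.3] w 0.0556 g 0.0 q [-0.9   0.15  2.05  0.    0.95  0.4 ]
shift mm [ 175.9 -235.9    7.4] rot [-0.0001 -0.     -0.0004]
```

Request:
{"method": "servo_tool", "body": {
  "plan": [
    {"tx": 176, "ty": -236, "tz": 7, "wx": 0, "wy": 0, "wz": 0, "claw": 0.6},
    {"tx": 176, "ty": -236, "tz": 7, "wx": 0, "wy": 0, "wz": 0, "claw": 0.6},
    {"tx": 176, "ty": -236, "tz": 7, "wx": 0, "wy": 0, "wz": 0, "claw": 0.6},
    {"tx": 176, "ty": -236, "tz": 7, "wx": 0, "wy": 0, "wz": 0, "claw": 0.6},
    {"tx": 176, "ty": -236, "tz": 7, "wx": 0, "wy": 0, "wz": 0, "claw": 0.6}
  ]
}}

```text
time_s: 1.15
ee_pos: [0.4488, -0.1792, 0.2017]
tcp_rot: [[0.964, 0.265, 0.0], [0.265, -0.964, -0.0], [0.0, 0.0, -1.0]]
contact_force: [1.7, -1.1, 0.2]
width: 0.0545
grasp_force: 0.0
```

Request:
{"method": "servo_tool", "body": {
  "plan": [
    {"tx": 35, "ty": -47, "tz": 0, "wx": 0, "wy": 0, "wz": 0, "claw": 0.6},
    {"tx": 35, "ty": -47, "tz": 0, "wx": 0, "wy": 0, "wz": 0, "claw": 0.6},
    {"tx": 35, "ty": -47, "tz": 0, "wx": 0, "wy": 0, "wz": 0, "claw": 0.6}
  ]
}}

```text
time_s: 1.45
ee_pos: [0.4701, -0.1254, 0.2015]
tcp_rot: [[0.963, 0.268, -0.0], [0.268, -0.963, -0.0], [-0.0, 0.0, -1.0]]
contact_force: [0.4, -0.8, -0.1]
width: 0.055
grasp_force: 0.0
```

```bash
python3 - <<'E'
from h import *
go([.465,-.138,.20],toolR(np.radians(15.4)))
f=grab("wrist");pickle.dump(f,open("w1.pkl","wb"));cv2.imwrite("pics/w1.png",f["image"])
E
```

```text
t 1.45 ee [ 0.4701 -0.1254  0.2015] F [ 0.4 -0.8 -0.1] w 0.055 g 0.0 q [-0.31  0.05  2.17 -0.    0.92  0.99]
shift mm [-8.3 10.7  1.5] rot [0.     0.0001 0.0029]
```

View pics/w1.png

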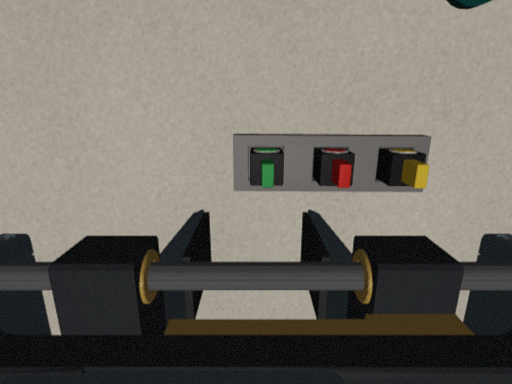

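The wrist view shows the green tab at (268,175), red at (343,175), yellow at (415,173), and the fingers around (256,240).

```bash
python3 - <<'E'
from h import *
f=pickle.load(open("w1.pkl","rb"));P=allpts(f);hsv=cv2.cvtColor(f["image"],cv2.COLOR_BGR2HSV)
g=None
for k,(a,b) in {"g":(45,85),"r":(0,10),"y":(18,32)}.items():
    m=cv2.inRange(hsv,(a,110,50),(b,255,255));m[:158]=0;m[195:]=0;m[:,:240]=0
    m=cv2.morphologyEx(m,cv2.MORPH_OPEN,np.ones((3,3)))
    q=P[m>0];t=q[(q[:,2]>.076)&(q[:,2]<.09)]
    v,u=np.nonzero(m);r=cv2.minAreaRect(t[:,:2].astype(np.float32)*1000)
    print(k,m.sum()//255,"u",u.min(),u.max(),"v",v.min(),v.max(),"z pct",np.percentile(q[:,2],[5,50,95]).round(4),"top",len(t),t.mean(0).round(4),np.round(r[0],1),np.round(r[1],1),round(r[2],1))
    for vv in(v.min(),v.max()):  # edge rows: far top edge/near top edge etc cast on z=.082
        uu=u[v==vv];print("   edge row",vv,plane(f,[uu.mean(),vv],.082).round(4))
    n=[tuple(np.mean(np.nonzero(m),1)[::-1])]
q=P[130:195,225:435].reshape(-1,3);q=q[(q[:,2]>.012)&(q[:,2]<.026)]
r=cv2.minAreaRect(q[:,:2].astype(np.float32)*1000);print("rack",r,np.median(q[:,2]))
# corners of rack
g=cv2.inRange(hsv,(0,0,60),(180,60,125))
m=cv2.inRange(P[...,2].astype(np.float32),.012,.03);m[:125]=0;m[200:]=0;m[:,:220]=0;m[:,440:]=0
c=max(cv2.findContours(m,0,2)[0],key=cv2.contourArea);pp=plane(f,c[:,0,:],.02)
print("rack contour",cv2.minAreaRect(pp[:,:2].astype(np.float32)*1000))
E
```

```text
g 317 u 261 273 v 161 186 z pct [0.0738 0.0828 0.084 ] top 297 [ 0.4843 -0.1326  0.0827] [ 484.1 -132.5] [23.3 11.8] 15.5
   edge row 161 [[ 0.4967 -0.1287  0.082 ]]
   edge row 186 [[ 0.4728 -0.1356  0.082 ]]
r 374 u 332 351 v 159 187 z pct [0.0583 0.0826 0.0838] top 319 [ 0.5034 -0.2044  0.0825] [ 503.3 -204.8] [24. 12.] 14.3
   edge row 159 [[ 0.5168 -0.1938  0.082 ]]
   edge row 187 [[ 0.4918 -0.208   0.082 ]]
y 668 u 401 428 v 159 188 z pct [0.0558 0.0788 0.0837] top 371 [ 0.5231 -0.2758  0.0819] [ 523.1 -277.3] [23.7 13.3] 15.2
   edge row 159 [[ 0.5352 -0.2599  0.082 ]]
   edge row 188 [[ 0.5105 -0.279   0.082 ]]
rack ((503.3572692871094, -205.27188110351562), (66.41311645507812, 226.19097900390625), 15.158761978149414) 0.02085467970523845
rack contour ((503.63494873046875, -205.26268005371094), (66.8402099609375, 226.43019104003906), 15.111283302307129)
```

```bash
python3 - <<'E'
from h import *
go([.484,-.1328,.057],toolR(np.radians(15.15)))
E
```

```text
t 1.5 ee [ 0.4698 -0.1265  0.2015] F [-0.   0.2 -0.2] w 0.0547 g 0.0 q [-0.31  0.05  2.17 -0.    0.92  0.99]
shift mm [ 12.1   9.9 144.5] rot [0.     0.0002 0.0058]
```

Request:
{"method": "servo_tool", "body": {
  "plan": [
    {"tx": 12, "ty": 10, "tz": 40, "wx": 0, "wy": 0, "wz": 0.006, "claw": 0.6},
    {"tx": 12, "ty": 10, "tz": 80, "wx": 0, "wy": 0, "wz": 0.006, "claw": 0.6},
    {"tx": 12, "ty": 10, "tz": 110, "wx": 0, "wy": 0, "wz": 0.006, "claw": 0.6},
    {"tx": 12, "ty": 10, "tz": 132, "wx": 0, "wy": 0, "wz": 0.006, "claw": 0.6},
    {"tx": 12, "ty": 10, "tz": 144, "wx": 0, "wy": 0, "wz": 0.006, "claw": 0.6}
  ]
}}

```text
time_s: 2.0
ee_pos: [0.4826, -0.1343, 0.0557]
tcp_rot: [[0.966, 0.258, -0.002], [0.258, -0.966, 0.001], [-0.002, -0.001, -1.0]]
contact_force: [0.4, -0.0, -0.2]
width: 0.0544
grasp_force: 0.0
```

Request:
{"method": "servo_tool", "body": {
  "plan": [
    {"tx": 0, "ty": 0, "tz": 0, "wx": 0, "wy": 0, "wz": 0, "claw": 0.6},
    {"tx": 0, "ty": 0, "tz": 0, "wx": 0, "wy": 0, "wz": 0, "claw": 0.6}
  ]
}}

```text
time_s: 2.2
ee_pos: [0.4843, -0.1338, 0.0583]
tcp_rot: [[0.966, 0.259, 0.001], [0.259, -0.966, -0.0], [0.0, 0.0, -1.0]]
contact_force: [0.3, 0.5, -0.3]
width: 0.0546
grasp_force: 0.0
```

```bash
python3 - <<'E'
from h import *
go([.484,-.1328,.057],toolR(np.radians(15.15)))
E
```

```text
t 2.2 ee [ 0.4843 -0.1338  0.0583] F [ 0.3  0.5 -0.3] w 0.0546 g 0.0 q [-0.32  0.33  2.18 -0.    0.63  0.99]
shift mm [-0.1 -1.1  1.3] rot [ 0.0004 -0.0005 -0.0025]
```

Aligned; close.

Request:
{"method": "servo_tool", "body": {
  "plan": [
    {"tx": 0, "ty": -1, "tz": 1, "wx": 0, "wy": 0, "wz": -0.003, "claw": 0.3},
    {"tx": 0, "ty": -1, "tz": 1, "wx": 0, "wy": 0, "wz": -0.003, "claw": 0},
    {"tx": 0, "ty": -1, "tz": 1, "wx": 0, "wy": 0, "wz": -0.003, "claw": 0},
    {"tx": 0, "ty": -1, "tz": 1, "wx": 0, "wy": 0, "wz": -0.003, "claw": 0},
    {"tx": 0, "ty": -1, "tz": 1, "wx": 0, "wy": 0, "wz": -0.003, "claw": 0}
  ],
  "squeeze": 25
}}

```text
time_s: 2.7
ee_pos: [0.4839, -0.132, 0.0568]
tcp_rot: [[0.965, 0.263, 0.0], [0.263, -0.965, -0.0], [0.0, 0.0, -1.0]]
contact_force: [-0.8, 0.8, -1.2]
width: 0.0172
grasp_force: 0.0
```

Request:
{"method": "servo_tool", "body": {
  "plan": [
    {"tx": 0, "ty": 0, "tz": 0, "wx": 0, "wy": 0, "wz": 0, "claw": 0},
    {"tx": 0, "ty": 0, "tz": 0, "wx": 0, "wy": 0, "wz": 0, "claw": 0},
    {"tx": 0, "ty": 0, "tz": 0, "wx": 0, "wy": 0, "wz": 0, "claw": 0}
  ]
}}

```text
time_s: 3.0
ee_pos: [0.4837, -0.132, 0.0565]
tcp_rot: [[0.965, 0.263, -0.0], [0.263, -0.965, 0.0], [-0.0, -0.0, -1.0]]
contact_force: [-0.2, -0.3, -1.0]
width: 0.0116
grasp_force: 25.0
```

Request:
{"method": "servo_tool", "body": {
  "plan": [
    {"tx": 0, "ty": 0, "tz": -10, "wx": 0, "wy": 0, "wz": 0, "claw": 0},
    {"tx": 0, "ty": 0, "tz": -25, "wx": 0, "wy": 0, "wz": 0, "claw": 0},
    {"tx": 0, "ty": 0, "tz": -50, "wx": 0, "wy": 0, "wz": 0, "claw": 0},
    {"tx": 0, "ty": 0, "tz": -80, "wx": 0, "wy": 0, "wz": 0, "claw": 0},
    {"tx": 0, "ty": 0, "tz": -110, "wx": 0, "wy": 0, "wz": 0, "claw": 0}
  ],
  "squeeze": 30
}}

```text
time_s: 3.5
ee_pos: [0.4835, -0.1319, 0.1682]
tcp_rot: [[0.965, 0.263, -0.0], [0.263, -0.965, 0.0], [-0.0, -0.0, -1.0]]
contact_force: [0.4, -0.2, -0.1]
width: 0.0118
grasp_force: 30.0
```

Request:
{"method": "servo_tool", "body": {
  "plan": [
    {"tx": 0, "ty": 0, "tz": -40, "wx": 0, "wy": 0, "wz": 0, "claw": 0},
    {"tx": 0, "ty": 0, "tz": -80, "wx": 0, "wy": 0, "wz": 0, "claw": 0},
    {"tx": 0, "ty": 0, "tz": -110, "wx": 0, "wy": 0, "wz": 0, "claw": 0},
    {"tx": 0, "ty": 0, "tz": -120, "wx": 0, "wy": 0, "wz": 0, "claw": 0},
    {"tx": 0, "ty": 0, "tz": -120, "wx": 0, "wy": 0, "wz": 0, "claw": 0}
  ]
}}

```text
time_s: 4.0
ee_pos: [0.4842, -0.1321, 0.2879]
tcp_rot: [[0.965, 0.263, 0.002], [0.263, -0.965, -0.001], [0.002, 0.001, -1.0]]
contact_force: [0.2, 0.4, -1.8]
width: 0.0117
grasp_force: 30.0
```

```bash
python3 - <<'E'
from h import *
go([.484,-.1328,.28],toolR(np.radians(15.15)))
w=grab("wrist");pickle.dump(w,open("w2.pkl","wb"));s=grab("scene");pickle.dump(s,open("s2.pkl","wb"))
t=grab("top");pickle.dump(t,open("t2.pkl","wb"))
c=s["image"][170:345,150:450];c=cv2.resize(c,None,fx=2,fy=2)
cv2.imwrite("pics/c2.png",np.vstack([c[:,:600],cv2.resize(w["image"][90:310,106:406],(600,240*600//600))]))
F=pickle.load(open("scene.pkl","rb")),pickle.load(open("top.pkl","rb"))
# head top plane / side fit from both depth clouds
for n,f,b in(("scene",s,(380,225,440,280)),("top",F[1],(105,100,165,160)),("scene0",F[0],(380,225,440,280))):
    P=allpts(f);x0,y0,x1,y1=b;hsv=cv2.cvtColor(f["image"],cv2.COLOR_BGR2HSV)
    m=np.zeros((384,512),bool);m[y0:y1,x0:x1]=1;m&=(P[...,2]>.2)&(P[...,2]<.32);q=P[m]
    # RANSAC planes
    rng=np.random.default_rng(0)
    for k in range(3):
        if len(q)<60:break
        best=None
        for _ in range(600):
            a=q[rng.choice(len(q),3,0)];nn=np.cross(a[1]-a[0],a[2]-a[0]);L=np.linalg.norm(nn)
            if L<1e-4:continue
            nn/=L;i=abs((q-a[0])@nn)<.002
            if best is None or i.sum()>best.sum():best=i
        a=q[best];c0=a.mean(0);nn=np.linalg.svd(a-c0)[2][2];nn*=np.sign(nn[2]+1e-9)
        e=np.ptp(a,0);print(n,best.sum(),"c",c0.round(4),"n",nn.round(3),"tilt",np.arctan2(-nn[0],nn[2]).round(3),"ext",e.round(3));q=q[~best]
E
```

```text
t 4.0 ee [ 0.4842 -0.1321  0.2879] F [ 0.2  0.4 -1.8] w 0.0117 g 30.0 q [-0.31 -0.03  2.08  0.    1.1   0.99]
shift mm [-0.4  0.6  7.9] rot [ 0.0013 -0.0021  0.0013]
scene 530 c [0.6793 0.2519 0.2667] n [-0.398 -0.024  0.917] tilt 0.409 ext [0.072 0.055 0.03 ]
scene 466 c [0.7166 0.2531 0.2571] n [0.905 0.032 0.424] tilt -1.132 ext [0.023 0.055 0.046]
scene 164 c [0.6898 0.2258 0.244 ] n [-0.041  0.999  0.018] tilt 1.16 ext [0.076 0.007 0.073]
top 305 c [0.6782 0.2496 0.2665] n [-0.377 -0.045  0.925] tilt 0.387 ext [0.067 0.055 0.029]
top 140 c [0.6723 0.25   0.2601] n [-0.366 -0.074  0.928] tilt 0.376 ext [0.074 0.066 0.031]
top 99 c [0.6845 0.2238 0.2438] n [ 0.043 -0.999  0.016] tilt -1.208 ext [0.073 0.006 0.075]
scene0 524 c [0.6794 0.2512 0.2665] n [-0.402 -0.029  0.915] tilt 0.414 ext [0.07  0.056 0.032]
scene0 475 c [0.7168 0.2537 0.2568] n [0.91  0.037 0.414] tilt -1.144 ext [0.021 0.055 0.042]
scene0 160 c [0.6903 0.2257 0.245 ] n [-0.046  0.999  0.008] tilt 1.402 ext [0.075 0.006 0.072]
```

View pics/c2.png

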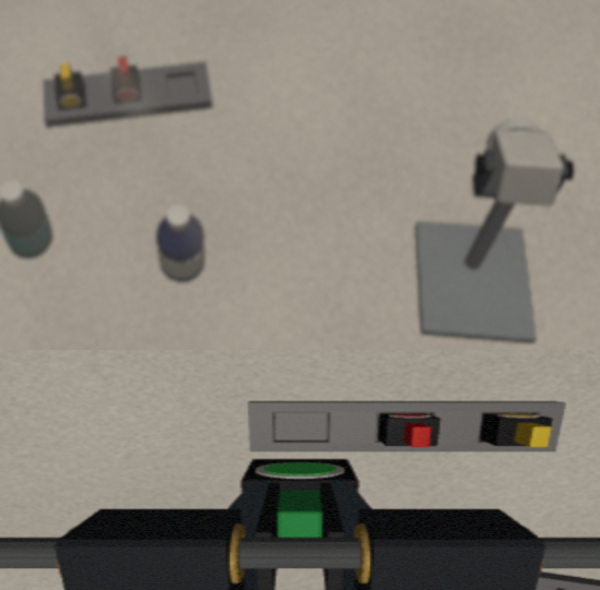

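Cube gripped and clear; the pocket at (190,80) is empty and red and yellow are still in place. The head tilt is about 0.415, yaw about 2.5°.

```bash
cat >> h.py <<'E'
YAW,TILT=.044,.415
RT=toolR(YAW,TILT)
LENS=np.array([.690,.2535,.245])-.058*RT[:,0]
def tcp(d): return LENS-d*RT[:,0]-RT@np.array([.018,0,.0205])
E
python3 - <<'E'
from h import *
print(LENS,RT.round(3),tcp(.09))
go(tcp(.16),RT)
E
```

```text
[0.63697462 0.25116538 0.22161498] [[ 0.914  0.044  0.403]
 [ 0.04  -0.999  0.018]
 [ 0.403  0.    -0.915]] [0.52998032 0.24645459 0.19683036]
t 4.15 ee [ 0.483  -0.1318  0.285 ] F [ 0.5 -0.1 -0.5] w 0.0119 g 30.0 q [-0.31 -0.03  2.08 -0.    1.09  0.99]
shift mm [  82.5 -366.5  116.7] rot [-0.0471  0.4155  0.2184]
```

Request:
{"method": "servo_tool", "body": {
  "plan": [
    {"tx": 8, "ty": -37, "tz": 12, "wx": -0.005, "wy": 0.042, "wz": 0.022, "claw": 0},
    {"tx": 16, "ty": -73, "tz": 23, "wx": -0.009, "wy": 0.083, "wz": 0.044, "claw": 0},
    {"tx": 25, "ty": -110, "tz": 35, "wx": -0.014, "wy": 0.125, "wz": 0.066, "claw": 0},
    {"tx": 33, "ty": -147, "tz": 47, "wx": -0.019, "wy": 0.166, "wz": 0.087, "claw": 0},
    {"tx": 41, "ty": -183, "tz": 58, "wx": -0.024, "wy": 0.208, "wz": 0.109, "claw": 0}
  ]
}}

```text
time_s: 4.65
ee_pos: [0.474, 0.0566, 0.2266]
tcp_rot: [[0.966, 0.153, 0.206], [0.152, -0.988, 0.02], [0.207, 0.012, -0.978]]
contact_force: [1.3, -0.7, -1.0]
width: 0.012
grasp_force: 30.0
```

```bash
python3 - <<'E'
from h import *
go(tcp(.16),RT)
E
```

```text
t 4.65 ee [0.474  0.0566 0.2266] F [ 1.3 -0.7 -1. ] w 0.012 g 30.0 q [ 0.07 -0.1   2.27  0.01  0.76  1.48]
shift mm [   8.7 -186.7   58.9] rot [-0.0226  0.2059  0.1084]
```

Request:
{"method": "servo_tool", "body": {
  "plan": [
    {"tx": 2, "ty": -37, "tz": 12, "wx": -0.005, "wy": 0.042, "wz": 0.022, "claw": 0},
    {"tx": 3, "ty": -73, "tz": 23, "wx": -0.009, "wy": 0.083, "wz": 0.044, "claw": 0},
    {"tx": 5, "ty": -112, "tz": 35, "wx": -0.014, "wy": 0.125, "wz": 0.066, "claw": 0},
    {"tx": 7, "ty": -150, "tz": 47, "wx": -0.019, "wy": 0.166, "wz": 0.087, "claw": 0},
    {"tx": 9, "ty": -187, "tz": 59, "wx": -0.023, "wy": 0.206, "wz": 0.108, "claw": 0}
  ]
}}

```text
time_s: 5.15
ee_pos: [0.4661, 0.2409, 0.1693]
tcp_rot: [[0.915, 0.047, 0.4], [0.044, -0.999, 0.017], [0.4, 0.002, -0.916]]
contact_force: [0.8, -0.2, -0.5]
width: 0.0119
grasp_force: 30.0
```

Request:
{"method": "servo_tool", "body": {
  "plan": [
    {"tx": 0, "ty": 0, "tz": 0, "wx": 0, "wy": 0, "wz": 0, "claw": 0},
    {"tx": 0, "ty": 0, "tz": 0, "wx": 0, "wy": 0, "wz": 0, "claw": 0}
  ]
}}

```text
time_s: 5.35
ee_pos: [0.4663, 0.2395, 0.1696]
tcp_rot: [[0.916, 0.049, 0.398], [0.047, -0.999, 0.016], [0.398, 0.004, -0.917]]
contact_force: [0.1, -0.2, -0.1]
width: 0.0115
grasp_force: 30.0
```

```bash
python3 - <<'E'
from h import *
go(tcp(.09),RT);print(robot.observe()["tcp_rot"].round(3))
for n in("scene","wrist","top"):
    f=grab(n);pickle.dump(f,open(n[0]+"3.pkl","wb"))
    if n=="scene":c=cv2.resize(f["image"][150:330,270:470],(600,540))
    if n=="wrist":cv2.imwrite("pics/w3.png",f["image"])
cv2.imwrite("pics/s3.png",c)
E
```

```text
t 5.35 ee [0.4663 0.2395 0.1696] F [ 0.1 -0.2 -0.1] w 0.0115 g 30.0 q [ 0.53  0.05  2.3  -0.43  0.47  2.4 ]
shift mm [69.5 -3.7  0.5] rot [0.0016 0.0058 0.0066]
[[ 0.916  0.049  0.398]
 [ 0.047 -0.999  0.016]
 [ 0.398  0.004 -0.917]]
```

View pics/w3.png

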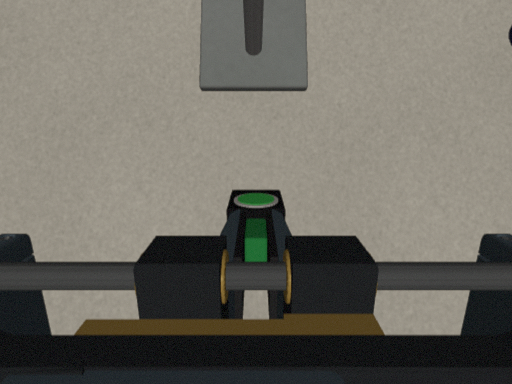

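View pics/s3.png

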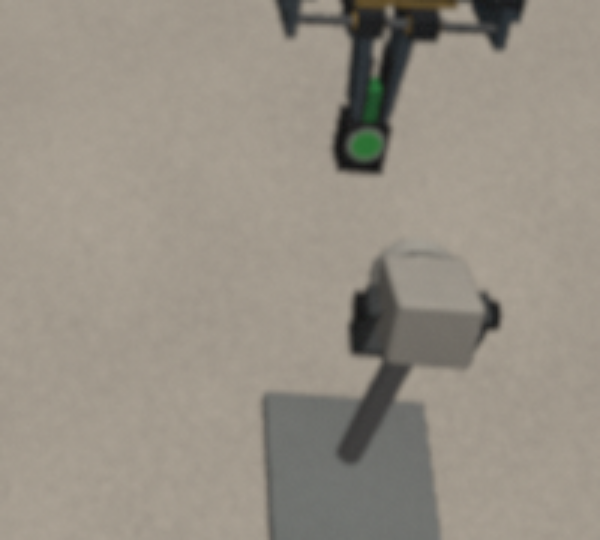

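The wrist view has the window at (256,200) and the stand's front edge level at row 89, with the column centred at u≈254. The scene view has the window at crop (366,145), facing the lens. Next I check the window point by triangulation.

```bash
cat > chk.py <<'E'
from h import *
def win(f,box):
    hsv=cv2.cvtColor(f["image"],cv2.COLOR_BGR2HSV);m=cv2.inRange(hsv,(45,80,40),(85,255,255));k=np.zeros_like(m);x0,y0,x1,y1=box;k[y0:y1,x0:x1]=m[y0:y1,x0:x1]
    c=max(cv2.findContours(k,0,2)[0],key=cv2.contourArea)
    (x,y),ax,an=cv2.fitEllipse(cv2.convexHull(c)) if len(c)>7 else ((*c.mean((0,1)),),0,0)
    d=allpts(f)[int(y)-2:int(y)+3,int(x)-2:int(x)+3].reshape(-1,3)
    print("ell",round(x,1),round(y,1),np.round(ax,1),"depth pt",np.median(d,0).round(4));return (x,y)
def check(s,w,sb,wb):
    a=win(s,sb);b=win(w,wb);p,r=tri([s,w],[a,b]);print("window",p.round(4),"resid",np.round(r,4))
    st=robot.observe();print("expected from TCP",(st["ee_pos"]+st["tcp_rot"]@[.018,0,.0205]).round(4))
    print("window in lens frame mm",((p-LENS)@RT*1000*[1,-1,-1]).round(1))
E
python3 - <<'E'
from chk import *
s=pickle.load(open("s3.pkl","rb"));w=pickle.load(open("w3.pkl","rb"))
check(s,w,(380,188,402,206),(225,185,290,210))
# base & head side from wrist/scene
P=allpts(w);q=P[:95,150:360].reshape(-1,3);q=q[(q[:,2]>.008)&(q[:,2]<.019)]
r=cv2.minAreaRect(q[:,:2].astype(np.float32)*1000);print("base(wrist)",r)
e=P[84:89,205:302].reshape(-1,3);e=e[(e[:,2]>.008)&(e[:,2]<.02)];print("front edge y-span",e[:,1].min().round(4),e[:,1].max().round(4),"x",e[:,0].min().round(4))
E
```

```text
ell 391.6 198.0 [7.9 9.4] depth pt [0.4902 0.2405 0.1582]
ell 255.4 198.4 [12.5 36.6] depth pt [0.4915 0.2411 0.161 ]
window [0.4915 0.2412 0.1599] resid [0.0003 0.0003]
expected from TCP [0.4923 0.2396 0.1596]
window in lens frame mm [-158.3   -3.6    2.3]
base(wrist) ((697.2888793945312, 252.97752380371094), (115.09735107421875, 130.1177215576172), 2.6958911418914795)
front edge y-span 0.1929 0.3079 x 0.6377
```

Request:
{"method": "servo_tool", "body": {
  "plan": [
    {"tx": 18, "ty": -1, "tz": 0, "wx": 0.001, "wy": 0.002, "wz": 0.002, "claw": 0},
    {"tx": 36, "ty": -2, "tz": 1, "wx": 0.001, "wy": 0.004, "wz": 0.004, "claw": 0},
    {"tx": 52, "ty": -3, "tz": 1, "wx": 0.001, "wy": 0.006, "wz": 0.006, "claw": 0},
    {"tx": 63, "ty": -3, "tz": 1, "wx": 0.001, "wy": 0.006, "wz": 0.006, "claw": 0},
    {"tx": 69, "ty": -3, "tz": 1, "wx": 0.001, "wy": 0.006, "wz": 0.006, "claw": 0}
  ]
}}

```text
time_s: 6.0
ee_pos: [0.532, 0.245, 0.1987]
tcp_rot: [[0.913, 0.041, 0.406], [0.037, -0.999, 0.018], [0.407, -0.001, -0.914]]
contact_force: [-0.3, 0.5, -0.7]
width: 0.0117
grasp_force: 30.0
```

Request:
{"method": "servo_tool", "body": {
  "plan": [
    {"tx": 0, "ty": 0, "tz": 0, "wx": 0, "wy": 0, "wz": 0, "claw": 0},
    {"tx": 0, "ty": 0, "tz": 0, "wx": 0, "wy": 0, "wz": 0, "claw": 0},
    {"tx": 0, "ty": 0, "tz": 0, "wx": 0, "wy": 0, "wz": 0, "claw": 0}
  ]
}}

```text
time_s: 6.3
ee_pos: [0.5303, 0.2453, 0.1977]
tcp_rot: [[0.913, 0.042, 0.405], [0.038, -0.999, 0.018], [0.406, -0.001, -0.914]]
contact_force: [-0.6, 0.1, -0.7]
width: 0.0117
grasp_force: 30.0
```

```bash
python3 - <<'E'
from chk import *
go(tcp(.09),RT)
s=grab("scene");w=grab("wrist");t=grab("top")
cv2.imwrite("pics/f.png",np.vstack([cv2.resize(s["image"][170:330,300:460],(480,480)),cv2.resize(w["image"][0:260],(480,119))*1])[:600])
cv2.imwrite("pics/f2.png",w["image"])
V=s["view"];pe=V[:3,:3]@(LENS-.09*RT[:,0])+V[:3,3];K=s["intrinsics"];u,v=(K@(pe/pe[2]))[:2].astype(int);print(u,v)
check(s,w,(u-14,v-9,u+14,v+7),(225,180,290,212))
P=allpts(s);q=P[225:280,380:440].reshape(-1,3);q=q[(q[:,2]>.24)&(q[:,2]<.3)];print("head",q.mean(0).round(4))
E
```

```text
t 6.3 ee [0.5303 0.2453 0.1977] F [-0.6  0.1 -0.7] w 0.0117 g 30.0 q [ 0.47  0.09  2.18 -0.35  0.51  2.28]
shift mm [-0.6 -1.2  0.7] rot [ 0.0002 -0.0028 -0.0023]
397 213
ell 398.3 213.7 [ 8.3 10.2] depth pt [0.5527 0.2477 0.1863]
ell 255.4 198.4 [12.5 36.6] depth pt [0.5551 0.2475 0.1892]
window [0.5551 0.2474 0.1874] resid [0.0002 0.0002]
expected from TCP [0.5553 0.2465 0.1865]
window in lens frame mm [-88.8  -0.2   1.8]
head [0.6939 0.2493 0.2604]
```

View pics/f.png

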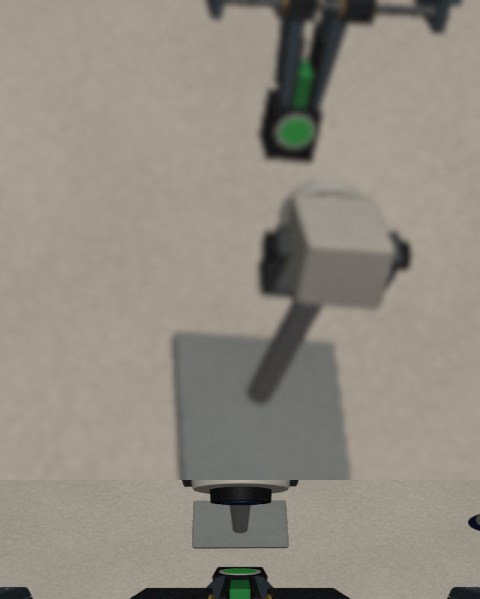

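The window sits at (295,132) in the scene crop, facing the head. In the wrist strip the barrel (241,492) is centred over the window (240,571). Measured position is 89 mm out and under 2 mm off the line of sight.

```bash
python3 -c "
from plant import robot
print(robot.sign_off())"
```

```text
the job is handed in; nothing more can be done
None
```

The green cube is held steady in front of the lens, its window about 89 mm out, within 2 mm of the line of sight and square to it; the job is handed in at about 6.5 s, but no verdict was returned.

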